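# Nest the third big hex nut in the parts tray

### The arm

A 6-joint arm with a two-finger parallel gripper is mounted at the origin on the work surface. World frame = base frame: x ahead of the robot, y to its left, z up, the work surface at z = 0. Lengths are in m, angles in rad, forces in N, time in s.
With the tool pointing down it reaches from about 0.325 to 0.85 m from the base axis. Payload 15.5 kg.
Tool frame: the origin (TCP) lies at the very end of the fingers, on their centre line; the grasp point (between the pads) lies 19 mm behind it; z points along the fingers, y is the direction in which the jaws open and shut (so a half turn about z gives the same grasp; the last joint's range is limited). The gripper opens to 91 mm and grips with 3 to 60 N. Pads are 32 mm wide; open, the fingers measure 118 mm over their backs; the gripper's body (76 mm by 178 mm) begins 60 mm behind the grasp point.
Start: joints at [1.105, 0.494, 1.345, -0, 1.302, -0.096], TCP at [0.226, 0.583, 0.181] pointing down, gripper open.
Joint ranges: [-2.91, 2.91], [-0.82, 2.16], [0.22, 2.67], [-1.22, 4.37], [0.12, 2.79], [-3.08, 3.08]. Speed limits (rad/s): [1.89, 1.89, 2.57, 3.01, 3.01, 3.01].

### API

Orientations are given as a rotation vector (axis times angle).
In Python, from rig import readout, capture, bot, search_frame gives the robot as it stands. The module is installed in compiled form; this text tells all that it offers.
- The arm moves only by the tool apply_moves, never from a script. Its argument "deltas" is a list of rows, each an object of numbers: "tx", "ty", "tz": the shift along the world's x, y, z in m; "wx", "wy", "wz": the turn, a rotation vector about the world's x, y, z in rad; "jaw": the closure, from 0 (fully open) to 1 (shut). A call has 1 to 20 rows; each row is the pose to reach, as a shift and turn from the pose commanded when the call began; what a row does not reach only later rows make up. A row lasts 1/8 s, in which the tool goes at most 62.5 mm and 10.7 degrees, less where a joint would pass 70% of its speed; a pose out of reach is approached as far as the arm can. A call with a gripper value outside its range is refused whole. The fingers move at their own pace and stop on an object; the grip force is fixed at half the most. Time passes only in rows, so rows that repeat a pose let the fingers close. It gives the time, the measured TCP pose, the force and the opening at its end, in the units of the state.
- readout.observe(): the state, without advancing time (a new reading comes with each control period).
- capture(name): name is "scene" or "side" or "wrist"; returns a dict with "frame" (384x512x3 uint8, red, green, blue), "z_map" (384x512 float32, m along the optical axis (not along the pixel's ray), 0 where there is no reading), "intrinsics" (3x3 intrinsics, pixels), "dist" ([k1, k2, p1, p2, k3] as OpenCV has them; the pictures are not rectified), "extrinsics" (4x4, takes a point from world to camera coordinates). Camera axes: x right, y up, looking along -z (the intrinsics and any distortion apply to the point x, -y, -z); pixel columns grow to the right and rows downward; lengths in m; the calibration is good to about 2 mm. A picture is of the moment at which its call begins.
- bot.finish_job(): hands the job in, once; it reports no verdict.
Trained networks look in the newest picture that a camera, given by its name, has taken for a name from the list of things; names that differ only in an ending like _2 or _b are one class to them, and where a whole thing is asked for, a point or a joint stands for the part that bears it (a point fixed in the world has none). Each returns a list of dicts, best first, with "conf" (0 to 1); they miss things now and then, are a little off and sometimes report something else, mostly with a low value. They report only what shows in the picture. A call takes as long as a camera call.
- search_frame(camera, label): "rect" ([centre column, centre row, width, height] in pixels, round what is visible of it).
The state is a dict: "time": time; "joints": joint angles; "joint_velocities": joint speeds; "joint_torque": joint torques, N m; "eef_pos": TCP position; "orientation": TCP orientation; "ft_force": force on the tool from outside, world axes, zero at the start; "moment": the same for the moment, N m; "opening": opening from 0.0 (shut) to 1.0 (fully open).
Only numpy, scipy, OpenCV 4.12 (cv2) and the standard library are available. Lean on these libraries where they do the work, as an engineer would, in place of code of your own. Each camera call takes 0.05 s, during which the arm holds its last target.

### The job

Two big hex nuts lie side by side in the flat steel tray. Find the third nut like them among the parts on the bench and lay it flat in the tray in the notch between the two, turned so that a flat face lies close up against a flat face of each. Leave the first two where they are and let go.

Things in the scene. Friction and masses are not known exactly. Their poses are not given: they have to be found in the camera images.
- nut: The loose steel hex nut to pack: 55 mm across flats, 63.5 across corners, 29 high, round hole 33; about 0.4 kg. Lies flat on the bench, to the right (-y) of the tray. Origin: centre of its underside; x points to a corner, y is square to a flat, z up. Lying near, not wanted: a small hex nut (36 mm), a round collar (55 mm), a square nut (48 mm). 40 mm or more is free all round it.
- tray_nut_left: One of two loose nuts, same size and axes as the third, flat in the tray: the one to the tray's +y. The pair start with axes parallel to the tray's, flat to flat along its y (centres 55.6 mm apart), a corner of each close to the tray's +x wall, which backs them up. Not fastened.
- tray_nut_right: The other nut of the pair, to the tray's -y. A third nut seated in the notch, on the pair's open side (the tray's -x), has its centre 47.6 mm to the tray's -x of the point midway between their centres, its axes parallel to theirs (or 60 degrees round); its flats square to the tray's y then stay free for fingers.
- tray: Shallow open tray of dark sheet steel, fixed to the bench: outside 156 (x) by 236 (y) by 22 mm high, walls and floor 3 mm. Origin: centre of its underside; +x wall is the one far from the robot. The pair lies along that wall, midway point at x 42, y -30 mm. A loose bolt, 90 mm long, lies along x at y +85 mm; the rest is empty.

How it is judged:
At the end, for the whole second after the job is handed in: Third nut at rest, flat on the tray floor (within 5 mm, tilt under 7 degrees), its centre within 65 mm of each of the pair's centres (55 mm is touching), flats parallel to theirs within 11 degrees, any way round; each of the pair within 15 mm of its start (horizontal distance between nut and tray_nut_left below 0.065 m and horizontal distance between nut and tray_nut_right below 0.065 m and z of nut in the frame of tray between 0 and 0.008 m and angle between nut's own z axis and vertical below 0.12 rad and (angle between the x axis of nut and the x axis of tray_nut_left, either way round below 0.2 rad or angle between the x axis of nut and the x axis of tray_nut_left, either way round between 0.847 and 1.247 rad) and (angle between the x axis of nut and the x axis of tray_nut_right, either way round below 0.2 rad or angle between the x axis of nut and the x axis of tray_nut_right, either way round between 0.847 and 1.247 rad) and distance of each of tray_nut_left, tray_nut_right from where it was at the start of the episode below 0.015 m and linear speed of nut below 0.02 m/s).
It also fails if it takes over 38 s, if anything falls off the work surface, if the arm or the gripper's body presses on something with over 40 N, if the wrist force passes 120 N, or if a joint passes its speed limit or range.

## Working session

There is one attempt and no reset: what is moved stays moved. The work goes in short steps, Python scripts to look and compute and a tool call to move; the robot and the scene stay as the last step left them, time stands still between calls to the robot, and variables do not carry over. Pictures are saved under pics/ and viewed, and the job is handed in when it is done.

Besides the shell and the picture viewer there is one more tool, called after "Emit:" in YAML: its name, and indented under it one key for each argument. apply_moves: Moves the arm, as the interface text tells. Its arguments: {"type":"object","properties":{"deltas":{"type":"array"}},"required":["deltas"]}

```bash
mkdir -p pics
cat > h.py <<'E'
import numpy as np, cv2
from rig import readout, capture, bot, search_frame
def cap(n,f):
    c=capture(n); cv2.imwrite('pics/'+f,c['frame'][:,:,::-1]); np.savez('/tmp/'+f+'.npz',**c); return c
def world(c,u,v,z=None):
    p=cv2.undistortPoints(np.array([[[u,v]]],float),c['intrinsics'],np.array(c['dist'],float))[0,0]
    E=c['extrinsics'];R=E[:3,:3];t=E[:3,3]
    d=R.T@np.array([p[0],-p[1],-1.]);o=-R.T@t
    if z is None:
        k=c['z_map'][int(round(v)),int(round(u))]
    else: k=(z-o[2])/d[2]
    return o+k*d
def cloud(c):
    H,W=c['z_map'].shape
    u,v=np.meshgrid(np.arange(W),np.arange(H))
    p=cv2.undistortPoints(np.stack([u,v],-1).reshape(-1,1,2).astype(float),c['intrinsics'],np.array(c['dist'],float))[:,0]
    E=c['extrinsics'];R=E[:3,:3];t=E[:3,3]
    d=np.c_[p[:,0],-p[:,1],-np.ones(len(p))]
    X=(d*c['z_map'].reshape(-1,1)-t)@R
    X[c['z_map'].ravel()==0]=np.nan
    return X.reshape(H,W,3)
E
python3 - <<'E'
from h import *
for n in('scene','side','wrist'):
    c=cap(n,n+'0.png')
    E=c['extrinsics'];print(n,-E[:3,:3].T@E[:3,3])
    for l in('nut','tray_nut_left','tray_nut_right','tray'):
        for r in search_frame(n,l)[:4]:
            print(l,np.round(r['rect']),round(r['conf'],2),np.round(world(c,*np.clip(r['rect'][:2],0,383)),3) if r['rect'][1]<383 else '')
print(readout.observe())
E
```

```text
scene [1.03541502 0.1061615  0.65340067]
nut [189. 214.  32.  31.] 0.68 [ 0.643 -0.188  0.027]
tray_nut_left [374. 236.  34.  29.] 0.77 [0.547 0.193 0.002]
tray_nut_right [344. 237.  27.  29.] 0.59 [0.571 0.133 0.001]
tray_nut_right [369. 223. 130.  70.] 0.55 [0.54  0.174 0.031]
tray [369. 224. 134.  71.] 0.7 [0.543 0.175 0.029]
side [0.46448621 0.75403083 0.55582142]
nut [216. 162.  24.  19.] 0.66 [ 0.622 -0.17   0.028]
tray_nut_left [225. 273.  36.  34.] 0.91 [0.555 0.203 0.033]
tray_nut_right [214. 250.  36.  31.] 0.72 [0.587 0.118 0.008]
tray [256. 278. 132. 122.] 0.98 [0.506 0.181 0.003]
tray [217. 162.  27.  22.] 0.17 [ 0.619 -0.172  0.026]
wrist [0.15962713 0.60884638 0.38464318]
{'time': 0.75, 'joints': array([ 1.10546672e+00,  4.93552921e-01,  1.34549881e+00, -2.34293577e-06,
        1.30248292e+00, -9.55099963e-02]), 'joint_velocities': array([-1.01740826e-05,  9.90155040e-04,  2.16936174e-04, -1.06659001e-04,
        8.38477085e-04,  2.35662629e-03]), 'joint_torque': array([-5.26906297e-03, -8.78592110e+01, -3.82221043e+01,  7.05373753e-02,
        4.40568372e-02, -8.88075260e-05]), 'eef_pos': array([0.22591341, 0.58275435, 0.18054466]), 'orientation': array([5.77602241e-01, 3.08801968e+00, 8.65606925e-05]), 'ft_force': array([0.18510073, 0.27126119, 0.0569073 ]), 'moment': array([-0.00791458, -0.02829969,  0.01240904]), 'opening': 0.9975947405285448}
```

```bash
python3 -c "
import cv2,numpy as np
a=[cv2.imread('pics/%s0.png'%n) for n in('scene','side','wrist')]
cv2.imwrite('pics/m0.png',cv2.resize(np.vstack([np.hstack(a[:2]),np.hstack([a[2],a[2]*0])]),(800,600)))"
```

```text
(no output)
```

View pics/m0.png

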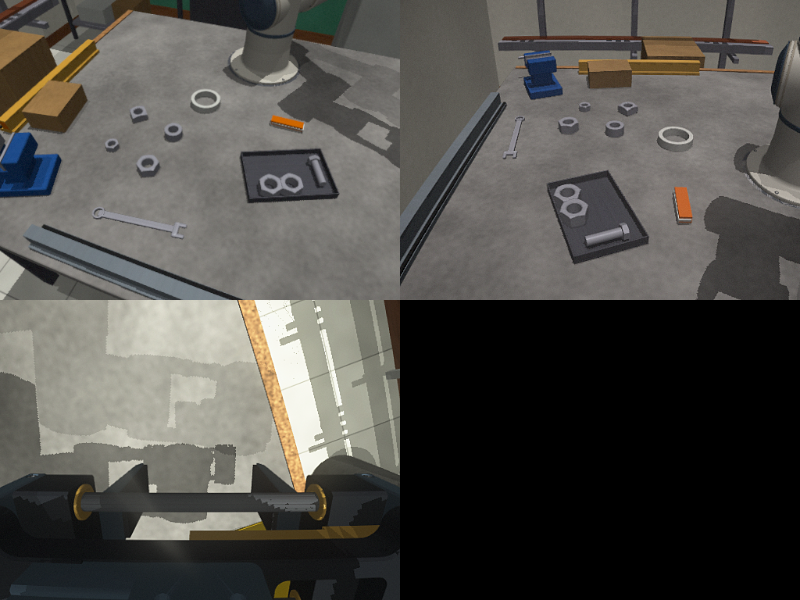

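View pics/scene0.png

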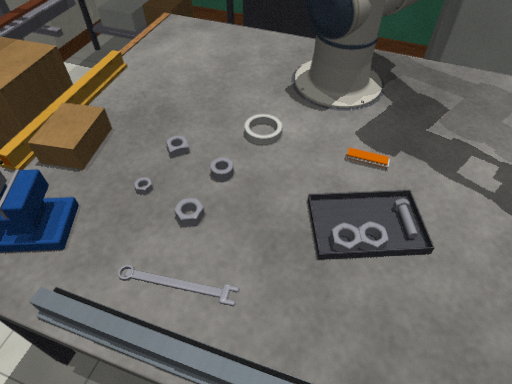

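The nut shows at (189,213) in the scene view, with the small, square and round parts behind it. The tray is at (368,224), the pair at (346,236) and (373,234). Next I'll fit the poses from depth.

```bash
cat >> h.py <<'E'
from scipy.optimize import minimize
def hexfit(P,c0,lo,hi,af=.0546):
    """P Nx3 ; top-face points z in lo..hi near c0 -> centre,yaw(mod 60deg) of hexagon ring"""
    Q=P.reshape(-1,3);Q=Q[np.isfinite(Q).all(1)]
    Q=Q[(Q[:,2]>lo)&(Q[:,2]<hi)&(np.hypot(*(Q[:,:2]-c0).T)<.042)][:,:2]
    def f(q,a):
        d=Q-q[:2]; k=np.arange(6)*np.pi/3+np.pi/6+q[2]
        h=(d@np.array([np.cos(k),np.sin(k)])).max(1)
        out=np.clip(h-a/2,0,None); inn=np.clip(.0165-np.hypot(*d.T),0,None)
        return (np.minimum(out,.004)**2).sum()+(np.minimum(inn,.004)**2).sum()
    b=None
    for y in np.linspace(0,np.pi/3,9)[:-1]:
        r=minimize(f,[*Q.mean(0),y],args=(af,),method='Nelder-Mead',options=dict(xatol=1e-5,fatol=1e-12,maxiter=2000,initial_simplex=np.array([[*Q.mean(0),y],[*(Q.mean(0)+[.003,0]),y],[*(Q.mean(0)+[0,.003]),y],[*Q.mean(0),y+.15]])))
        if b is None or r.fun<b.fun:b=r
    return b.x[:2],(np.degrees(b.x[2])%60),len(Q),np.sqrt(b.fun/len(Q))*1e3
def load(f): return dict(np.load('/tmp/'+f+'.npz'))
E
python3 - <<'E'
from h import *
for n in('scene','side'):
    c=load(n+'0.png');X=cloud(c)
    print(n)
    i=(abs(X[...,0]-.63)<.06)&(abs(X[...,1]+.18)<.05)
    print(np.nanpercentile(X[i][:,2],[5,50,90,97]))
    print('nut',hexfit(X,[.63,-.185],.022,.036))
    for g in ([.57,.19],[.585,.13]):
        print(hexfit(X,g,.026,.04))
    # tray walls
    m=(X[...,2]>.016)&(X[...,2]<.026)&(abs(X[...,0]-.52)<.14)&(abs(X[...,1]-.18)<.17)
    Q=X[m][:,:2].astype(np.float32); print('tray',len(Q),cv2.minAreaRect(Q))
E
```

```text
scene
[-0.00278812 -0.00057895  0.02721208  0.02852238]
nut (array([ 0.62837298, -0.19691806]), np.float64(53.656952689543154), 364, np.float64(0.13584103925014418))
(array([0.56317868, 0.18323003]), np.float64(23.662040703818406), 482, np.float64(1.4414409430755306))
(array([0.58345186, 0.13570473]), np.float64(22.55995589375901), 475, np.float64(1.1786481048558661))
tray 1172 ((0.5224552750587463, 0.17153890430927277), (0.15792444348335266, 0.23929108679294586), 22.69809341430664)
side
[-0.00034822  0.00202719  0.0290333   0.03084795]
nut (array([ 0.62880878, -0.19631228]), np.float64(58.681293649154156), 256, np.float64(0.2737899305787397))
(array([0.56321324, 0.18486482]), np.float64(22.895345552576586), 645, np.float64(1.4085691344992073))
(array([0.58291891, 0.13742241]), np.float64(28.82461464515772), 511, np.float64(1.097151704579086))
tray 1873 ((0.5223548412322998, 0.17140866816043854), (0.15657559037208557, 0.23923277854919434), 23.03975486755371)
```

```bash
python3 -c "
import cv2
a=cv2.imread('pics/scene0.png')[180:270,150:440];b=cv2.imread('pics/side0.png')[110:350,140:360]
cv2.imwrite('pics/z0.png',cv2.resize(a,None,fx=2.7,fy=2.7));cv2.imwrite('pics/z1.png',cv2.resize(b,None,fx=2.4,fy=2.4))"
```

```text
(no output)
```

View pics/z0.png

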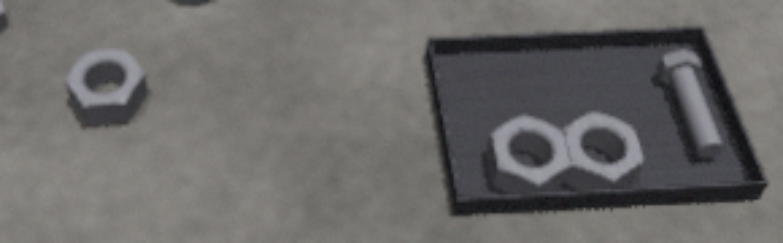

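View pics/z1.png

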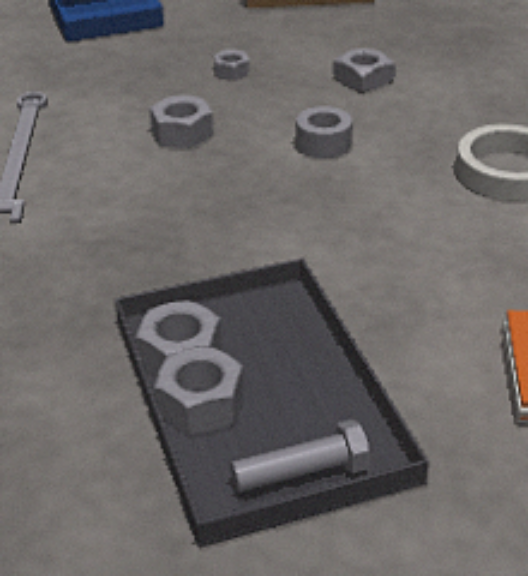

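Run:
```python
from h import *
c=load('wrist0.png')
from scipy.spatial.transform import Rotation as R
T=R.from_rotvec([.577602,3.08802,.0000866]).as_matrix();p=np.array([.22591,.58275,.18054])
for uv in((256,192),(256,100),(256,300),(100,192)):
    print(uv,np.round(T.T@(world(c,*uv,z=.029)-p),3))
```

```text
(256, 192) [-0.017  0.001  0.152]
(256, 100) [0.103 0.001 0.152]
(256, 300) [-0.19   0.001  0.152]
(100, 192) [-0.017 -0.217  0.152]
```

Emit:
apply_moves:
  deltas:
    - {"tx": 0.034, "ty": -0.049, "tz": 0.01, "wz": 0.05}
    - {"tx": 0.068, "ty": -0.098, "tz": 0.02, "wz": 0.1}
    - {"tx": 0.101, "ty": -0.147, "tz": 0.02, "wz": 0.15}
    - {"tx": 0.135, "ty": -0.196, "tz": 0.02, "wz": 0.2}
    - {"tx": 0.168, "ty": -0.245, "tz": 0.02, "wz": 0.25}
    - {"tx": 0.202, "ty": -0.294, "tz": 0.02, "wz": 0.3}
    - {"tx": 0.236, "ty": -0.343, "tz": 0.02, "wz": 0.3}
    - {"tx": 0.27, "ty": -0.392, "tz": 0.02, "wz": 0.3}
    - {"tx": 0.303, "ty": -0.441, "tz": 0.02, "wz": 0.3}
    - {"tx": 0.303, "ty": -0.441, "tz": 0.02, "wz": 0.3}
    - {"tx": 0.303, "ty": -0.441, "tz": 0.02, "wz": 0.3}

```text
$.deltas[0]: bad value
```

Run:
```python
from h import *
c=cap('wrist','w1.png');X=cloud(c)
o=readout.observe();print(o['time'],o['eef_pos'],o['orientation'])
for g in ([.563,.185],[.583,.136]):
    print(hexfit(X,g,.026,.04))
m=(X[...,2]>.016)&(X[...,2]<.026)&(abs(X[...,0]-.52)<.14)&(abs(X[...,1]-.18)<.17)
Q=X[m][:,:2].astype(np.float32); print('tray',len(Q),cv2.minAreaRect(Q))
```

```text
0.8 [0.22584564 0.58277629 0.1805207 ] [ 5.77393549e-01  3.08806331e+00 -1.09029456e-05]
(array([nan, nan]), np.float64(0.0), 0, np.float64(nan))
(array([nan, nan]), np.float64(0.0), 0, np.float64(nan))
tray 0 ((0.0, 0.0), (0.0, 0.0), 0.0)h.py:34: RuntimeWarning: Mean of empty slice.
  r=minimize(f,[*Q.mean(0),y],args=(af,),method='Nelder-Mead',options=dict(xatol=1e-5,fatol=1e-12,maxiter=2000,initial_simplex=np.array([[*Q.mean(0),y],[*(Q.mean(0)+[.003,0]),y],[*(Q.mean(0)+[0,.003]),y],[*Q.mean(0),y+.15]])))
  ret = um.true_divide(
h.py:36: RuntimeWarning: invalid value encountered in scalar divide
  return b.x[:2],(np.degrees(b.x[2])%60),len(Q),np.sqrt(b.fun/len(Q))*1e3
```

View pics/w1.png

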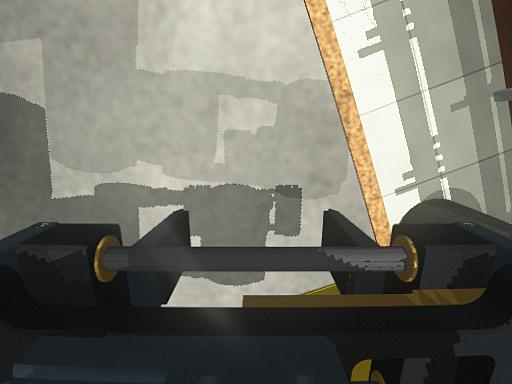

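The call was refused, probably because every key is needed in each row. I'll send full rows.

Emit:
apply_moves:
  deltas:
    - {"tx": 0.034, "ty": -0.049, "tz": 0.01, "wx": 0, "wy": 0, "wz": 0.05, "jaw": 0}
    - {"tx": 0.068, "ty": -0.098, "tz": 0.02, "wx": 0, "wy": 0, "wz": 0.1, "jaw": 0}
    - {"tx": 0.101, "ty": -0.147, "tz": 0.02, "wx": 0, "wy": 0, "wz": 0.15, "jaw": 0}
    - {"tx": 0.135, "ty": -0.196, "tz": 0.02, "wx": 0, "wy": 0, "wz": 0.2, "jaw": 0}
    - {"tx": 0.168, "ty": -0.245, "tz": 0.02, "wx": 0, "wy": 0, "wz": 0.25, "jaw": 0}
    - {"tx": 0.202, "ty": -0.294, "tz": 0.02, "wx": 0, "wy": 0, "wz": 0.3, "jaw": 0}
    - {"tx": 0.236, "ty": -0.343, "tz": 0.02, "wx": 0, "wy": 0, "wz": 0.3, "jaw": 0}
    - {"tx": 0.27, "ty": -0.392, "tz": 0.02, "wx": 0, "wy": 0, "wz": 0.3, "jaw": 0}
    - {"tx": 0.303, "ty": -0.441, "tz": 0.02, "wx": 0, "wy": 0, "wz": 0.3, "jaw": 0}
    - {"tx": 0.303, "ty": -0.441, "tz": 0.02, "wx": 0, "wy": 0, "wz": 0.3, "jaw": 0}
    - {"tx": 0.303, "ty": -0.441, "tz": 0.02, "wx": 0, "wy": 0, "wz": 0.3, "jaw": 0}

```text
time: 2.17
eef_pos: [0.5286, 0.1418, 0.2004]
orientation: [-0.111, -3.139, -0.0]
ft_force: [1.0, 0.6, 0.1]
opening: 0.998
```

Run:
```python
from h import *
c=cap('wrist','w1.png');X=cloud(c)
o=readout.observe();print(o['time'],o['eef_pos'],o['orientation'])
for g in ([.563,.185],[.583,.136]):
    print(hexfit(X,g,.026,.04))
m=(X[...,2]>.016)&(X[...,2]<.026)&(abs(X[...,0]-.52)<.14)&(abs(X[...,1]-.18)<.17)
Q=X[m][:,:2].astype(np.float32); print('tray',len(Q),cv2.minAreaRect(Q))
```

```text
2.225 [0.5283385  0.1423945  0.20049457] [-1.08957485e-01 -3.13933455e+00 -3.16163624e-04]
(array([0.56279054, 0.18303874]), np.float64(22.404302040537573), 1064, np.float64(1.514647229372346))
(array([0.58226635, 0.13696763]), np.float64(22.55425682566208), 1039, np.float64(1.5787781027682195))
tray 1997 ((0.5227072834968567, 0.17129597067832947), (0.15702523291110992, 0.2363889068365097), 22.86273765563965)
```

View pics/w1.png

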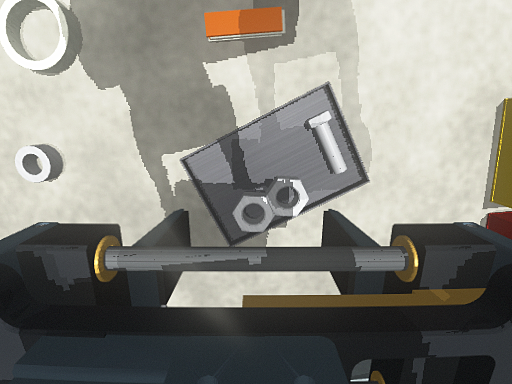

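The tray centre (0.5226, 0.1713) and yaw 22.9° agree in all three views, so the notch goal is about (0.529, 0.1415). Now to the nut.

Emit:
apply_moves:
  deltas:
    - {"tx": 0.017, "ty": -0.056, "tz": 0, "wx": 0, "wy": 0, "wz": 0, "jaw": 0}
    - {"tx": 0.034, "ty": -0.113, "tz": 0, "wx": 0, "wy": 0, "wz": 0, "jaw": 0}
    - {"tx": 0.051, "ty": -0.17, "tz": 0, "wx": 0, "wy": 0, "wz": 0, "jaw": 0}
    - {"tx": 0.068, "ty": -0.226, "tz": 0, "wx": 0, "wy": 0, "wz": 0, "jaw": 0}
    - {"tx": 0.085, "ty": -0.283, "tz": -0.02, "wx": 0, "wy": 0, "wz": 0, "jaw": 0}
    - {"tx": 0.1, "ty": -0.338, "tz": -0.04, "wx": 0, "wy": 0, "wz": 0, "jaw": 0}
    - {"tx": 0.1, "ty": -0.338, "tz": -0.04, "wx": 0, "wy": 0, "wz": 0, "jaw": 0}
    - {"tx": 0.1, "ty": -0.338, "tz": -0.04, "wx": 0, "wy": 0, "wz": 0, "jaw": 0}

```text
time: 3.22
eef_pos: [0.6289, -0.1947, 0.1605]
orientation: [-0.108, -3.139, -0.001]
ft_force: [-0.2, 0.2, 0.0]
opening: 1.001
```

Run:
```python
from h import *
c=cap('wrist','w2.png');X=cloud(c)
o=readout.observe();print(o['time'],o['eef_pos'],o['orientation'])
print([ (np.round(r['rect']),r['conf'],world(c,*r['rect'][:2],z=.029)) for r in search_frame('wrist','nut')[:3]])
for lo in(.015,.022,.026): print(hexfit(X,[.6285,-.1965],lo,.036,.055))
i=(abs(X[...,0]-.63)<.06)&(abs(X[...,1]+.197)<.05)
print(np.nanpercentile(X[i][:,2],[5,50,90,97]))
```

```text
3.275 [ 0.62898717 -0.19442078  0.16096539] [1.06954770e-01 3.13957834e+00 3.96475053e-04]
[(array([256., 180.,  48.,  49.]), 0.64, array([ 0.62560671, -0.19363989,  0.029     ]))]
(array([ 0.62808588, -0.19835618]), np.float64(55.69023024967266), 1137, np.float64(0.01980592921815068))
(array([ 0.62817528, -0.19834534]), np.float64(55.510198226539245), 1076, np.float64(0.014038653224290437))
(array([ 0.62819958, -0.19835611]), np.float64(55.4712692548464), 1030, np.float64(0.011317928149386914))
[9.39266801e-05 3.07686403e-01 3.22283514e-01 3.24202093e-01]
```

View pics/w2.png

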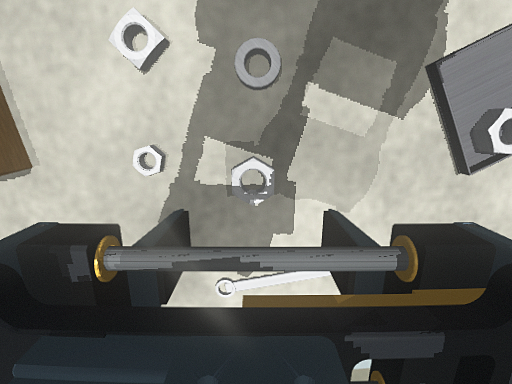

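Run:
```python
from h import *
c=load('w2.png');X=cloud(c)
print(world(c,252,182,z=.029))
for lo in (.02,.025):
    m=((X[...,2]>lo)&(X[...,2]<.036)&(np.hypot(X[...,0]-.628,X[...,1]+.197)<.045)).astype(np.uint8)
    vs,us=np.where(m);Q=X[m>0][:,:2]
    print(m.sum(),us.mean(),vs.mean(),us.min(),us.max(),vs.min(),vs.max(),Q.mean(0),cv2.minEnclosingCircle(Q.astype(np.float32)),np.median(X[m>0][:,2]))
a=c['frame'][:,:,::-1].copy()[140:225,205:300]
a=cv2.resize(a,None,fx=6,fy=6,interpolation=0)
def proj(P):
    E=c['extrinsics'];q=(E[:3,:3]@P.T).T+E[:3,3];q[:,1]*=-1;q[:,2]*=-1
    return cv2.projectPoints(q,np.zeros(3),np.zeros(3),c['intrinsics'],np.array(c['dist'],float))[0][:,0]
for ctr,col in(((.6282,-.1983),(0,0,255)),((.6280,-.1960),(0,255,0))):
    k=np.radians(55.5+60*np.arange(6));P=np.c_[ctr[0]+.03175*np.cos(k),ctr[1]+.03175*np.sin(k),np.full(6,.029)]
    cv2.polylines(a,[np.round((proj(P)-[205,140]+.5)*6).astype(np.int32)],True,col,1)
cv2.imwrite('pics/w2z.png',a)
```

```text
[ 0.62774174 -0.19895403  0.029     ]
1099 252.5368516833485 181.51592356687897 232 274 157 205 [ 0.6274695 -0.198245 ] ((0.6280598640441895, -0.19837605953216553), 0.03151293471455574) 0.028783513930200927
1050 252.54285714285714 181.64666666666668 232 274 158 205 [ 0.62758336 -0.1982425 ] ((0.6284297108650208, -0.19835610687732697), 0.03136410564184189) 0.02883427211297251
```

View pics/w2z.png

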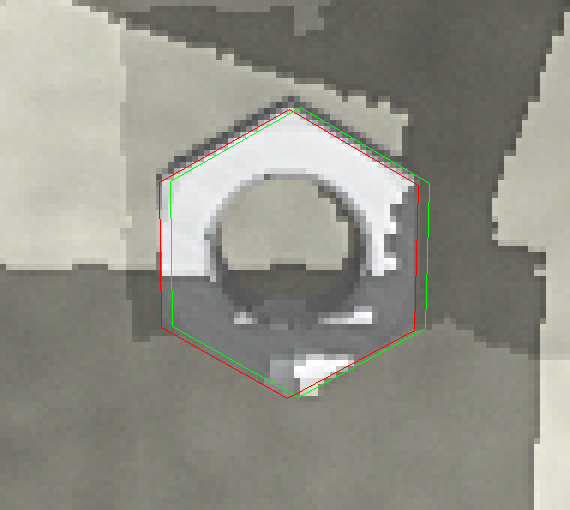

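The red hexagon (0.628, -0.198, corner at 55.5°) matches the outline in the crop. I'll grip 5 mm off centre towards the robot, so the fingers clear the pair's corners later.

Emit:
apply_moves:
  deltas:
    - {"tx": -0.006, "ty": -0.001, "tz": -0.05, "wx": 0, "wy": 0, "wz": 0, "jaw": 0}
    - {"tx": -0.006, "ty": -0.001, "tz": -0.1, "wx": 0, "wy": 0, "wz": 0, "jaw": 0}
    - {"tx": -0.006, "ty": -0.001, "tz": -0.135, "wx": 0, "wy": 0, "wz": 0, "jaw": 0}
    - {"tx": -0.006, "ty": -0.001, "tz": -0.15, "wx": 0, "wy": 0, "wz": 0, "jaw": 0}
    - {"tx": -0.006, "ty": -0.001, "tz": -0.154, "wx": 0, "wy": 0, "wz": 0, "jaw": 0}
    - {"tx": -0.006, "ty": -0.001, "tz": -0.154, "wx": 0, "wy": 0, "wz": 0, "jaw": 0}
    - {"tx": -0.006, "ty": -0.001, "tz": -0.154, "wx": 0, "wy": 0, "wz": 0, "jaw": 1}
    - {"tx": -0.006, "ty": -0.001, "tz": -0.154, "wx": 0, "wy": 0, "wz": 0, "jaw": 1}
    - {"tx": -0.006, "ty": -0.001, "tz": -0.154, "wx": 0, "wy": 0, "wz": 0, "jaw": 1}
    - {"tx": -0.006, "ty": -0.001, "tz": -0.154, "wx": 0, "wy": 0, "wz": 0, "jaw": 1}
    - {"tx": -0.006, "ty": -0.001, "tz": -0.154, "wx": 0, "wy": 0, "wz": 0, "jaw": 1}
    - {"tx": -0.006, "ty": -0.001, "tz": -0.154, "wx": 0, "wy": 0, "wz": 0, "jaw": 1}

```text
time: 4.82
eef_pos: [0.6229, -0.1973, 0.0065]
orientation: [-0.11, -3.14, -0.0]
ft_force: [0.2, -0.5, -0.2]
opening: 0.377
```

Emit:
apply_moves:
  deltas:
    - {"tx": 0, "ty": 0, "tz": 0, "wx": 0, "wy": 0, "wz": 0, "jaw": 1}
    - {"tx": 0, "ty": 0, "tz": 0, "wx": 0, "wy": 0, "wz": 0, "jaw": 1}

```text
time: 5.08
eef_pos: [0.6229, -0.1972, 0.0065]
orientation: [-0.11, -3.14, -0.0]
ft_force: [0.0, -0.3, -0.1]
opening: 0.159
```

Run:
```python
from h import *
c=cap('wrist','w3.png');d=cap('scene','s3.png');s=cap('side','d3.png')
a=d['frame'][130:270,90:290];b=s['frame'][90:230,120:320]
cv2.imwrite('pics/m3.png',np.hstack([cv2.resize(a,None,fx=2,fy=2),cv2.resize(b,None,fx=2,fy=2)])[:,:,::-1])
o=readout.observe();print(o['time'],o['eef_pos'],o['opening'],o['ft_force'])
```

```text
5.225 [ 0.62288372 -0.19724403  0.00651272] 0.024627010957340024 [ 0.17781023  0.97751187 -0.52360995]
```

View pics/m3.png

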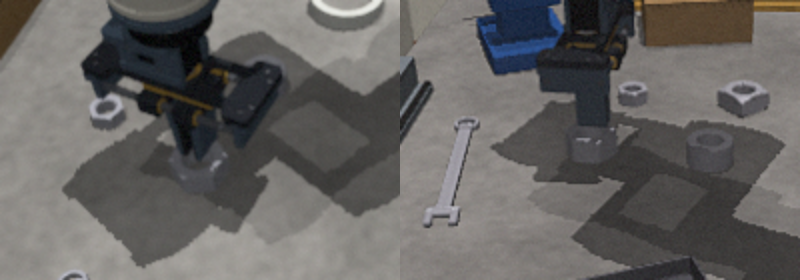

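View pics/w3.png

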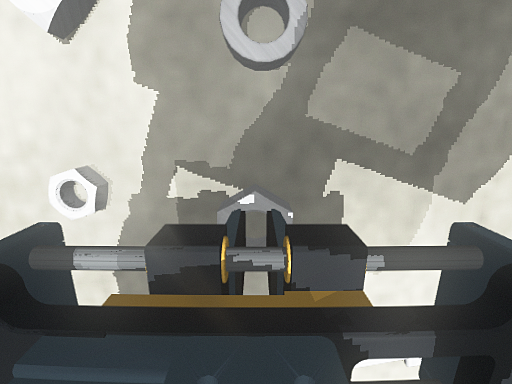

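The jaws shut fully at 0.02 opening and so do not hold the nut. In the wrist view a nut corner shows at (255,195), just beyond the fingers. I'll locate nut and fingers from depth.

```bash
python3 - <<'E'
from h import *
for f in('w3.png','s3.png','d3.png'):
    c=load(f);X=cloud(c)
    m=(X[...,2]>.022)&(X[...,2]<.034)&(np.hypot(X[...,0]-.625,X[...,1]+.197)<.07)
    Q=X[m];print(f,len(Q),np.nanpercentile(Q,[1,10,50,90,99],axis=0).round(3).T.tolist())
    m=(X[...,2]>.036)&(X[...,2]<.06)&(np.hypot(X[...,0]-.625,X[...,1]+.197)<.07)
    Q=X[m];print(' fing',len(Q),np.nanpercentile(Q,[1,10,50,90,99],axis=0).round(3).T.tolist() if len(Q) else '')
    m=(X[...,2]>.005)&(X[...,2]<.022)&(np.hypot(X[...,0]-.625,X[...,1]+.197)<.07)
    Q=X[m];print(' low',len(Q),np.nanpercentile(Q,[1,10,50,90,99],axis=0).round(3).T.tolist() if len(Q) else '')
    x0={'w3.png':(150,150,200,150),'s3.png':(150,160,80,80),'d3.png':(180,110,80,80)}[f]
    u,v,w,h=x0
    a=c['frame'][v:v+h,u:u+w,::-1];z=800//w
    cv2.imwrite('pics/q_'+f,cv2.resize(a,None,fx=min(z,4*7//4),fy=min(z,7),interpolation=cv2.INTER_CUBIC))
E
python3 -c "
import cv2,numpy as np
a=[cv2.resize(cv2.imread('pics/q_'+f),(400,400)) for f in('s3.png','d3.png')]
cv2.imwrite('pics/q3.png',np.hstack(a))"
```

```text
w3.png 1123 [[0.598, 0.601, 0.608, 0.616, 0.622], [-0.224, -0.22, -0.197, -0.175, -0.17], [0.022, 0.027, 0.029, 0.03, 0.03]]
 fing 380 [[0.605, 0.605, 0.607, 0.622, 0.63], [-0.212, -0.209, -0.197, -0.183, -0.18], [0.04, 0.042, 0.052, 0.058, 0.06]]
 low 480 [[0.597, 0.599, 0.607, 0.644, 0.645], [-0.224, -0.217, -0.197, -0.177, -0.171], [0.005, 0.007, 0.013, 0.019, 0.022]]
s3.png 258 [[0.607, 0.614, 0.641, 0.653, 0.657], [-0.225, -0.218, -0.187, -0.172, -0.17], [0.022, 0.025, 0.027, 0.029, 0.031]]
 fing 109 [[0.609, 0.617, 0.635, 0.64, 0.641], [-0.211, -0.207, -0.188, -0.181, -0.18], [0.04, 0.043, 0.051, 0.058, 0.06]]
 low 173 [[0.611, 0.617, 0.644, 0.657, 0.659], [-0.224, -0.214, -0.188, -0.17, -0.169], [0.005, 0.007, 0.013, 0.02, 0.022]]
d3.png 209 [[0.599, 0.605, 0.628, 0.651, 0.657], [-0.216, -0.212, -0.185, -0.172, -0.169], [0.022, 0.023, 0.029, 0.031, 0.032]]
 fing 108 [[0.606, 0.607, 0.621, 0.638, 0.642], [-0.208, -0.201, -0.186, -0.184, -0.182], [0.04, 0.044, 0.051, 0.058, 0.06]]
 low 199 [[0.597, 0.603, 0.627, 0.647, 0.66], [-0.218, -0.215, -0.178, -0.171, -0.168], [0.005, 0.007, 0.015, 0.02, 0.022]]
```

View pics/q3.png

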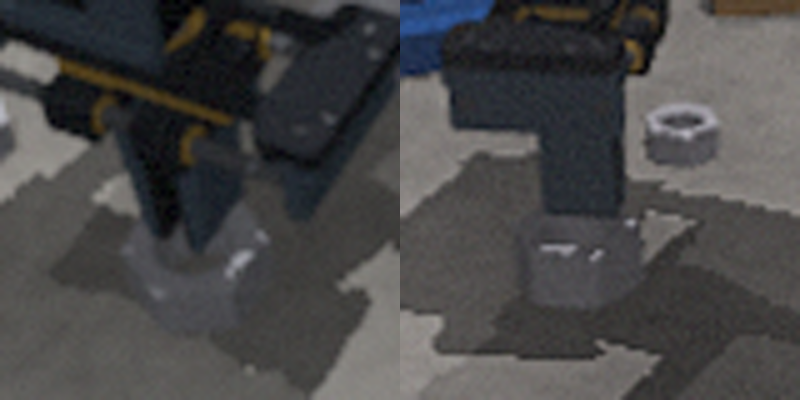

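View pics/q_w3.png

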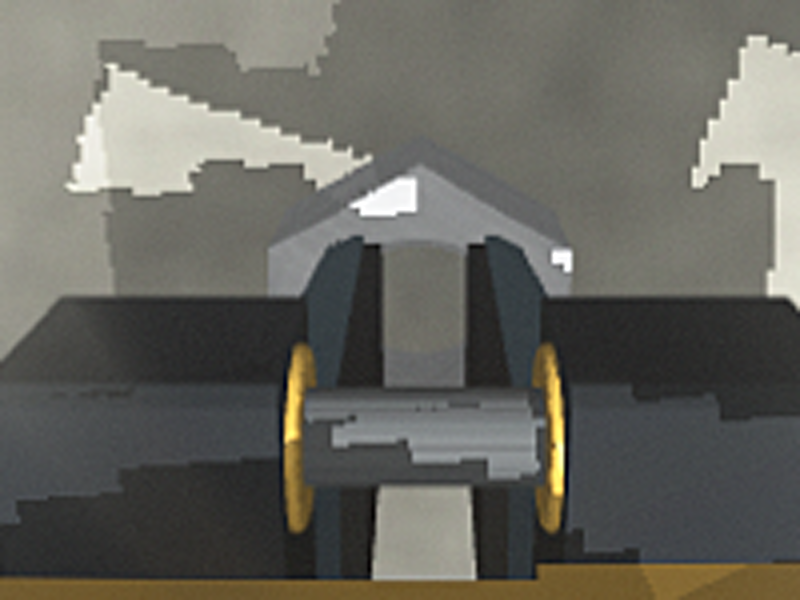

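Run:
```python
from h import *
def proj(c,P):
    E=c['extrinsics'];q=(E[:3,:3]@np.atleast_2d(P).T).T+E[:3,3];q[:,1]*=-1;q[:,2]*=-1
    return cv2.projectPoints(q,np.zeros(3),np.zeros(3),c['intrinsics'],np.array(c['dist'],float))[0][:,0]
T=np.array([.6229,-.1972,.0065]);ims=[]
for f,n,(u,v,w,h) in(('s4.png','scene',(150,160,80,80)),('d4.png','side',(180,110,80,80))):
    c=cap(n,f);X=cloud(c)
    a=cv2.resize(c['frame'][v:v+h,u:u+w,::-1],None,fx=5,fy=5,interpolation=0)
    for z,col in((0.0065,(0,0,255)),(.029,(0,255,255)),(.05,(0,255,0))):
        p=np.round((proj(c,[T[0],T[1],z])[0]-[u,v]+.5)*5).astype(int);cv2.circle(a,tuple(map(int,p)),3,col,-1)
    k=np.radians(55.5+60*np.arange(6))
    for z in(0,.029):
        P=np.c_[.628+.03175*np.cos(k),-.1980+.03175*np.sin(k),np.full(6,z)]
        cv2.polylines(a,[np.round((proj(c,P)-[u,v]+.5)*5).astype(np.int32)],True,(255,0,255),1)
    ims.append(a)
cv2.imwrite('pics/q4.png',np.hstack(ims));o=readout.observe();print(o['opening'],o['time'])
```

```text
0.005421748365079392 5.325
```

View pics/q4.png

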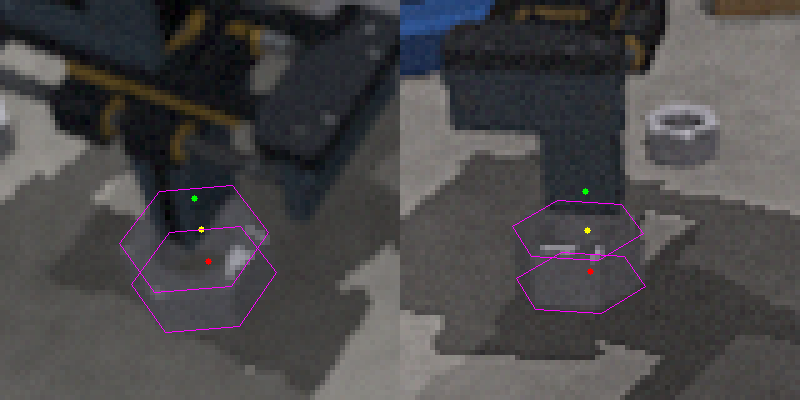

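Run:
```python
from h import *
for f,u,r in(('d4.png',217,range(144,172,1)),('d4.png',210,range(144,172,2)),('s4.png',187,range(195,228,1)),('s4.png',192,range(195,228,2))):
    c=load(f);X=cloud(c);print(f,u)
    for v in r: print(v,X[v,u].round(3).tolist(),c['frame'][v,u].tolist())
```

```text
d4.png 217
144 [0.62, -0.191, 0.063] [39, 43, 48]
145 [0.619, -0.185, 0.064] [39, 44, 54]
146 [0.62, -0.186, 0.06] [38, 43, 48]
147 [0.619, -0.184, 0.059] [41, 46, 53]
148 [0.62, -0.187, 0.055] [45, 46, 54]
149 [0.62, -0.189, 0.051] [39, 42, 50]
150 [0.621, -0.19, 0.048] [41, 48, 54]
151 [0.621, -0.189, 0.046] [36, 40, 46]
152 [0.621, -0.187, 0.044] [35, 41, 46]
153 [0.625, -0.215, 0.026] [77, 71, 79]
154 [0.626, -0.215, 0.024] [74, 73, 75]
155 [0.626, -0.215, 0.021] [82, 81, 82]
156 [0.626, -0.216, 0.017] [78, 75, 80]
157 [0.626, -0.216, 0.015] [76, 76, 79]
158 [0.626, -0.214, 0.013] [76, 76, 78]
159 [0.62, -0.176, 0.031] [68, 68, 69]
160 [0.62, -0.173, 0.03] [64, 64, 67]
161 [0.62, -0.172, 0.029] [75, 74, 79]
162 [0.619, -0.171, 0.026] [76, 73, 77]
163 [0.62, -0.173, 0.023] [77, 75, 80]
164 [0.62, -0.171, 0.021] [74, 75, 78]
165 [0.62, -0.171, 0.018] [71, 73, 76]
166 [0.62, -0.172, 0.015] [82, 80, 85]
167 [0.62, -0.171, 0.013] [78, 79, 79]
168 [0.621, -0.174, 0.009] [78, 78, 83]
169 [0.621, -0.174, 0.006] [76, 74, 76]
170 [0.621, -0.173, 0.004] [81, 80, 85]
171 [0.621, -0.174, 0.0]
[... 1875 characters left out ...]
001] [75, 76, 75]
s4.png 192
195 [0.626, -0.184, 0.072] [33, 37, 44]
197 [0.626, -0.185, 0.065] [30, 37, 43]
199 [0.626, -0.185, 0.059] [20, 30, 37]
201 [0.628, -0.185, 0.055] [34, 38, 44]
203 [0.629, -0.185, 0.05] [38, 42, 46]
205 [0.611, -0.2, 0.015] [59, 61, 66]
207 [0.611, -0.201, 0.007] [75, 76, 78]
209 [0.611, -0.202, -0.0] [72, 70, 76]
211 [0.615, -0.2, -0.002] [63, 63, 60]
213 [0.621, -0.197, -0.001] [67, 68, 69]
215 [0.644, -0.181, 0.029] [79, 76, 83]
217 [0.648, -0.179, 0.028] [78, 78, 82]
219 [0.65, -0.179, 0.022] [75, 77, 79]
221 [0.65, -0.181, 0.014] [74, 71, 80]
223 [0.65, -0.181, 0.007] [73, 73, 79]
225 [0.651, -0.182, -0.0] [71, 73, 75]
227 [0.655, -0.18, -0.001] [64, 61, 59]
```

Run:
```python
from h import *
for f,t in(('wrist0.png',[.2258,.5828,.1805]),('w1.png',[.5287,.1418,.2005]),('w2.png',[.6289,-.1962,.1605]),('w3.png',[.6229,-.1972,.0065])):
    c=load(f);X=cloud(c)-t
    m=(np.hypot(X[...,0],X[...,1])<.075)&(X[...,2]<.12)&(X[...,2]>.005)
    print(f,np.nanpercentile(X[m][:,2],[0,1,5,20,50]).round(3),m.sum())
    for r in range(205,245,5): print(r,[ (X[r,u].round(3).tolist()) for u in ((180,340) if f!='w3.png' else (234,276))])
```

```text
wrist0.png [0.032 0.035 0.041 0.063 0.088] 6343
205 [[0.0, -0.122, -0.179], [0.088, 0.103, -0.181]]
210 [[-0.034, -0.041, 0.036], [0.096, 0.101, -0.18]]
215 [[-0.032, -0.039, 0.043], [0.003, 0.056, 0.047]]
220 [[-0.031, -0.037, 0.052], [0.002, 0.053, 0.057]]
225 [[-0.028, -0.038, 0.052], [0.003, 0.052, 0.06]]
230 [[nan, nan, nan], [0.002, 0.049, 0.068]]
235 [[-0.023, -0.04, 0.055], [0.004, 0.048, 0.07]]
240 [[-0.02, -0.041, 0.056], [0.006, 0.047, 0.071]]
w1.png [0.032 0.035 0.041 0.063 0.088] 6361
205 [[0.042, -0.123, -0.2], [0.06, 0.131, -0.2]]
210 [[-0.021, -0.049, 0.037], [0.069, 0.131, -0.2]]
215 [[-0.019, -0.047, 0.042], [-0.014, 0.054, 0.048]]
220 [[-0.019, -0.045, 0.051], [-0.013, 0.052, 0.056]]
225 [[-0.016, -0.044, 0.054], [-0.012, 0.05, 0.061]]
230 [[-0.013, -0.045, 0.054], [-0.013, 0.048, 0.069]]
235 [[-0.01, -0.045, 0.054], [-0.01, 0.047, 0.07]]
240 [[-0.008, -0.045, 0.057], [-0.008, 0.047, 0.072]]
w2.png [0.032 0.035 0.041 0.063 0.088] 6315
205 [[0.031, -0.109, -0.161], [0.047, 0.12, -0.161]]
210 [[-0.021, -0.047, 0.037], [0.055, 0.121, -0.161]]
215 [[-0.019, -0.046, 0.043], [-0.013, 0.056, 0.047]]
220 [[-0.019, -0.043, 0.053], [-0.014, 0.053, 0.057]]
225 [[-0.016, -0.043, 0.053], [-0.012, 0.052, 0.06]]
230 [[-0.013, -0.044, 0.053], [-0.013, 0.049, 0.069]]
235 [[-0.01, -0.044, 0.054], [-0.011, 0.048, 0.071]]
240 [[-0.007, -0.044, 0.055], [-0.008, 0.048, 0.071]]
w3.png [0.005 0.007 0.013 0.022 0.075] 4703
205 [[-0.017, -0.014, 0.022], [-0.015, 0.016, 0.022]]
210 [[-0.014, -0.014, 0.023], [-0.016, 0.015, 0.037]]
215 [[-0.018, -0.012, 0.048], [-0.016, 0.014, 0.046]]
220 [[-0.018, -0.011, 0.056], [-0.016, 0.013, 0.056]]
225 [[-0.018, -0.011, 0.064], [-0.016, 0.013, 0.064]]
230 [[-0.018, -0.01, 0.071], [-0.017, 0.012, 0.072]]
235 [[-0.018, -0.01, 0.078], [-0.016, 0.012, 0.077]]
240 [[-0.018, -0.009, 0.086], [-0.015, 0.012, 0.08]]
```

The depth readings show the real fingertips about 35 mm short of the reported TCP, both open and shut: tips at z ≈ 0.043 while the TCP reads 0.0065. The jaws closed above the nut, which has not moved. I'll open, then lower by the difference in steps.

Emit:
apply_moves:
  deltas:
    - {"tx": 0, "ty": 0, "tz": 0, "wx": 0, "wy": 0, "wz": 0, "jaw": 0}
    - {"tx": 0, "ty": 0, "tz": 0, "wx": 0, "wy": 0, "wz": 0, "jaw": 0}
    - {"tx": 0, "ty": 0, "tz": 0, "wx": 0, "wy": 0, "wz": 0, "jaw": 0}
    - {"tx": 0, "ty": 0, "tz": 0, "wx": 0, "wy": 0, "wz": 0, "jaw": 0}
    - {"tx": 0, "ty": 0, "tz": 0, "wx": 0, "wy": 0, "wz": 0, "jaw": 0}
    - {"tx": 0, "ty": 0, "tz": 0, "wx": 0, "wy": 0, "wz": 0, "jaw": 0}
    - {"tx": 0, "ty": 0, "tz": 0, "wx": 0, "wy": 0, "wz": 0, "jaw": 0}
    - {"tx": 0, "ty": 0, "tz": 0, "wx": 0, "wy": 0, "wz": 0, "jaw": 0}
    - {"tx": 0, "ty": 0, "tz": 0, "wx": 0, "wy": 0, "wz": 0, "jaw": 0}
    - {"tx": 0, "ty": 0, "tz": -0.01, "wx": 0, "wy": 0, "wz": 0, "jaw": 0}
    - {"tx": 0, "ty": 0, "tz": -0.02, "wx": 0, "wy": 0, "wz": 0, "jaw": 0}
    - {"tx": 0, "ty": 0, "tz": -0.025, "wx": 0, "wy": 0, "wz": 0, "jaw": 0}
    - {"tx": 0, "ty": 0, "tz": -0.025, "wx": 0, "wy": 0, "wz": 0, "jaw": 0}

```text
time: 6.95
eef_pos: [0.6225, -0.1971, -0.0192]
orientation: [-0.11, -3.139, -0.001]
ft_force: [0.6, 0.7, -0.4]
opening: 0.997
```

Run:
```python
from h import *
ims=[]
for n,f,(u,v,w,h) in(('scene','s5.png',(150,150,80,80)),('side','d5.png',(180,110,80,80))):
    c=cap(n,f);X=cloud(c);ims.append(cv2.resize(c['frame'][v:v+h,u:u+w,::-1],None,fx=5,fy=5,interpolation=2))
    x=X[v:v+h,u:u+w].reshape(-1,3);col=c['frame'][v:v+h,u:u+w].reshape(-1,3).astype(int)
    m=(x[:,2]>.004)&(x[:,2]<.08)&(abs(x[:,0]-.623)<.022)&(abs(abs(x[:,1]+.198)-.052)<.016)
    print(n,m.sum(),np.percentile(x[m],[1,5,25,50,99],axis=0).round(3).T.tolist() if m.sum() else '')
cv2.imwrite('pics/q5.png',np.hstack(ims));o=readout.observe();print(o['opening'],o['time'],o['eef_pos'],o['ft_force'])
```

```text
scene 341 [[0.605, 0.609, 0.62, 0.633, 0.644], [-0.254, -0.251, -0.244, -0.242, -0.14], [0.013, 0.017, 0.027, 0.041, 0.077]]
side 417 [[0.603, 0.606, 0.615, 0.624, 0.644], [-0.249, -0.245, -0.144, -0.142, -0.136], [0.016, 0.02, 0.03, 0.046, 0.079]]
0.9964196982863147 7.05 [ 0.62294159 -0.19731429 -0.01844922] [-0.53222846 -0.00602555 -0.34567166]
```

View pics/q5.png

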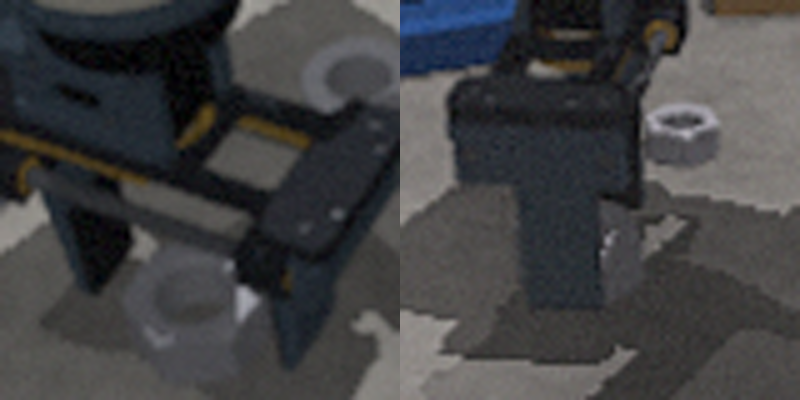

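The fingers now straddle the nut with tips at z ≈ 0.016. I'll go 8 mm lower and close.

Emit:
apply_moves:
  deltas:
    - {"tx": 0, "ty": 0, "tz": -0.005, "wx": 0, "wy": 0, "wz": 0, "jaw": 0}
    - {"tx": 0, "ty": 0, "tz": -0.008, "wx": 0, "wy": 0, "wz": 0, "jaw": 0.1}
    - {"tx": 0, "ty": 0, "tz": -0.008, "wx": 0, "wy": 0, "wz": 0, "jaw": 1}
    - {"tx": 0, "ty": 0, "tz": -0.008, "wx": 0, "wy": 0, "wz": 0, "jaw": 1}
    - {"tx": 0, "ty": 0, "tz": -0.008, "wx": 0, "wy": 0, "wz": 0, "jaw": 1}
    - {"tx": 0, "ty": 0, "tz": -0.008, "wx": 0, "wy": 0, "wz": 0, "jaw": 1}
    - {"tx": 0, "ty": 0, "tz": -0.008, "wx": 0, "wy": 0, "wz": 0, "jaw": 1}
    - {"tx": 0, "ty": 0, "tz": -0.008, "wx": 0, "wy": 0, "wz": 0, "jaw": 1}
    - {"tx": 0, "ty": 0, "tz": -0.008, "wx": 0, "wy": 0, "wz": 0, "jaw": 1}

```text
time: 8.18
eef_pos: [0.623, -0.1973, -0.0264]
orientation: [0.11, 3.139, -0.0]
ft_force: [-0.6, -1.5, 1.8]
opening: 0.598
```

The opening of 0.598 corresponds to 54.4 mm, so the nut is held across its flats. Lift and carry to hover short of the notch.

Emit:
apply_moves:
  deltas:
    - {"tx": 0, "ty": 0, "tz": 0.03, "wx": 0, "wy": 0, "wz": 0, "jaw": 1}
    - {"tx": 0, "ty": 0, "tz": 0.07, "wx": 0, "wy": 0, "wz": 0, "jaw": 1}
    - {"tx": -0.01, "ty": 0.033, "tz": 0.09, "wx": 0, "wy": 0, "wz": 0.05, "jaw": 1}
    - {"tx": -0.024, "ty": 0.078, "tz": 0.09, "wx": 0, "wy": 0, "wz": 0.12, "jaw": 1}
    - {"tx": -0.04, "ty": 0.13, "tz": 0.09, "wx": 0, "wy": 0, "wz": 0.2, "jaw": 1}
    - {"tx": -0.057, "ty": 0.185, "tz": 0.09, "wx": 0, "wy": 0, "wz": 0.28, "jaw": 1}
    - {"tx": -0.073, "ty": 0.237, "tz": 0.09, "wx": 0, "wy": 0, "wz": 0.35, "jaw": 1}
    - {"tx": -0.088, "ty": 0.286, "tz": 0.09, "wx": 0, "wy": 0, "wz": 0.42, "jaw": 1}
    - {"tx": -0.098, "ty": 0.319, "tz": 0.09, "wx": 0, "wy": 0, "wz": 0.46, "jaw": 1}
    - {"tx": -0.103, "ty": 0.335, "tz": 0.09, "wx": 0, "wy": 0, "wz": 0.47, "jaw": 1}
    - {"tx": -0.103, "ty": 0.335, "tz": 0.09, "wx": 0, "wy": 0, "wz": 0.47, "jaw": 1}
    - {"tx": -0.103, "ty": 0.335, "tz": 0.09, "wx": 0, "wy": 0, "wz": 0.47, "jaw": 1}

```text
time: 9.68
eef_pos: [0.5202, 0.1369, 0.0634]
orientation: [0.623, -3.079, 0.0]
ft_force: [0.5, -0.6, -4.9]
opening: 0.599
```

Run:
```python
from h import *
c=cap('wrist','w6.png');X=cloud(c)
s=cap('scene','s6.png');d=cap('side','d6.png')
o=readout.observe();print(o['opening'],o['time'],o['eef_pos'],o['orientation'],o['ft_force'])
for n,C in(('w',c),('s',s),('d',d)):
    Y=cloud(C).reshape(-1,3);m=(abs(Y[:,0]-.53)<.045)&(abs(Y[:,1]-.14)<.04)&(Y[:,2]>.075)&(Y[:,2]<.125)
    print(n,m.sum(),np.percentile(Y[m],[1,50,99],axis=0).round(3).T.tolist() if m.sum() else '')
a=[cv2.resize(s['frame'][150:280,280:450],(400,306)),cv2.resize(d['frame'][190:350,140:360],(400,306))]
cv2.imwrite('pics/m6.png',np.vstack([np.hstack(a),cv2.resize(c['frame'][130:244,106:406],(800,304))])[:600,:,::-1])
```

```text
0.6029772013216388 9.825 [0.52019923 0.13685118 0.06344328] [ 6.22210438e-01 -3.07930455e+00  1.53755565e-04] [ 0.5503464  -0.89577368 -4.46923922]
w 4909 [[0.491, 0.512, 0.551], [0.102, 0.137, 0.166], [0.092, 0.118, 0.124]]
s 817 [[0.499, 0.536, 0.554], [0.103, 0.142, 0.175], [0.089, 0.113, 0.124]]
d 702 [[0.492, 0.533, 0.553], [0.114, 0.164, 0.177], [0.091, 0.113, 0.124]]
```

View pics/m6.png

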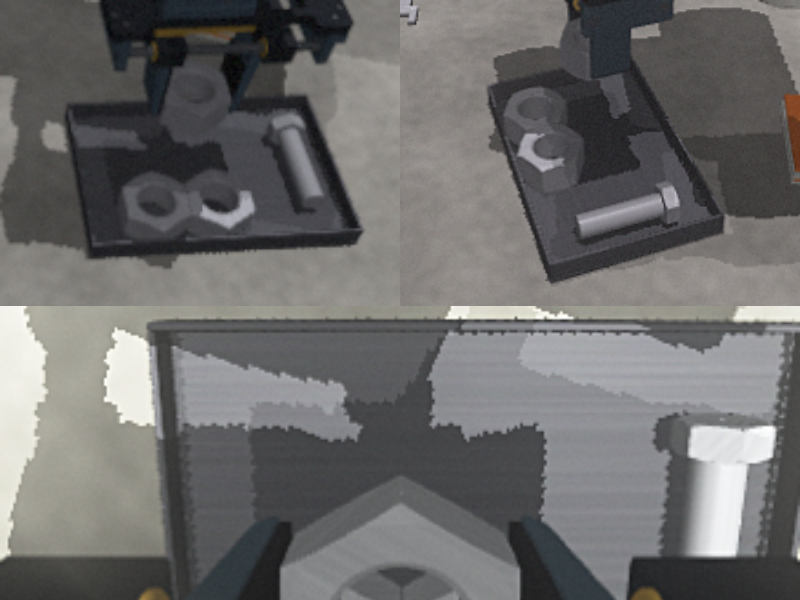

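Run:
```python
from h import *
for f in('w6.png','s6.png','d6.png'):
    c=load(f);X=cloud(c);Y=X.reshape(-1,3);Y=Y[(np.hypot(Y[:,0]-.525,Y[:,1]-.139)<.036)]
    a=np.radians(22.9);l=(Y[:,:2]-[.5728,.160])@np.array([[np.cos(a),-np.sin(a)],[np.sin(a),np.cos(a)]])
    m=(Y[:,2]>.108)&(Y[:,2]<.122);h=Y[m][:,2]
    print(f,np.histogram(Y[:,2],np.arange(.086,.13,.003))[0])
    # near corner (-x) extents and +x extents in tray frame, y extents
    m=(Y[:,2]>.088)&(Y[:,2]<.122)
    print(np.percentile(l[m],[0.5,2,98,99.5],axis=0).round(4).T.tolist())
```

```text
w6.png [   1   53  100  110  112  122  135  136  149  221 2529  887   62   63]
[[-0.0835, -0.0825, -0.0265, -0.0241], [-0.0291, -0.0283, 0.0267, 0.0276]]
s6.png [ 10  35  33  48  49  50  51  52  56 126 213  19  18  12]
[[-0.0787, -0.0741, -0.0225, -0.0215], [-0.0339, -0.0301, 0.0296, 0.0313]]
d6.png [  0  19  20  34  35  41  39  30  39  34  79 114   8   3]
[[-0.062, -0.0593, -0.0216, -0.0208], [-0.0322, -0.03, 0.0345, 0.035]]
```

The nut hangs level, square to the tray and centred within 1 mm in y. Its centre is about 5 mm short of the seat, as planned. Lower, then slide 4 mm in.

Emit:
apply_moves:
  deltas:
    - {"tx": 0, "ty": 0, "tz": -0.035, "wx": 0, "wy": 0, "wz": 0, "jaw": 1}
    - {"tx": 0, "ty": 0, "tz": -0.06, "wx": 0, "wy": 0, "wz": 0, "jaw": 1}
    - {"tx": 0, "ty": 0, "tz": -0.075, "wx": 0, "wy": 0, "wz": 0, "jaw": 1}
    - {"tx": 0, "ty": 0, "tz": -0.082, "wx": 0, "wy": 0, "wz": 0, "jaw": 1}
    - {"tx": 0, "ty": 0, "tz": -0.085, "wx": 0, "wy": 0, "wz": 0, "jaw": 1}
    - {"tx": 0, "ty": 0, "tz": -0.086, "wx": 0, "wy": 0, "wz": 0, "jaw": 1}
    - {"tx": 0, "ty": 0, "tz": -0.086, "wx": 0, "wy": 0, "wz": 0, "jaw": 1}

```text
time: 10.7
eef_pos: [0.5202, 0.1378, -0.022]
orientation: [-0.624, 3.078, -0.0]
ft_force: [-0.5, -0.2, -4.7]
opening: 0.598
```

Run:
```python
from h import *
s=cap('scene','s7.png');d=cap('side','d7.png')
o=readout.observe();print(o['opening'],o['time'],o['eef_pos'],o['ft_force'])
for g in ([.563,.185],[.583,.136]):print(hexfit(cloud(s),g,.026,.04))
a=[cv2.resize(s['frame'][190:280,290:440],(400,300)),cv2.resize(d['frame'][220:330,140:290],(400,300))]
cv2.imwrite('pics/m7.png',np.hstack(a)[:,:,::-1])
```

```text
0.6000904797630653 10.8 [ 0.52015305  0.13780774 -0.02209116] [-0.19651841  0.16553287 -4.66928625]
(array([0.56242957, 0.18220965]), np.float64(24.372517193554046), 589, np.float64(2.074504918890835))
(array([0.58175886, 0.13532409]), np.float64(19.631605804027277), 630, np.float64(2.188565596817671))
```

View pics/m7.png

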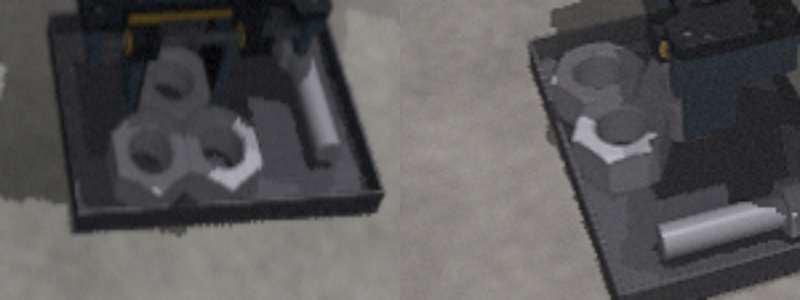

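The nut sits in line with the notch, not yet touching the floor: the sensor still reads its weight. Slide in and set down.

Emit:
apply_moves:
  deltas:
    - {"tx": 0.002, "ty": 0.001, "tz": 0, "wx": 0, "wy": 0, "wz": 0, "jaw": 1}
    - {"tx": 0.004, "ty": 0.0015, "tz": 0, "wx": 0, "wy": 0, "wz": 0, "jaw": 1}
    - {"tx": 0.004, "ty": 0.0015, "tz": -0.001, "wx": 0, "wy": 0, "wz": 0, "jaw": 1}
    - {"tx": 0.004, "ty": 0.0015, "tz": -0.0015, "wx": 0, "wy": 0, "wz": 0, "jaw": 1}
    - {"tx": 0.004, "ty": 0.0015, "tz": -0.0015, "wx": 0, "wy": 0, "wz": 0, "jaw": 1}

```text
time: 11.42
eef_pos: [0.5242, 0.1393, -0.0234]
orientation: [-0.624, 3.078, -0.0]
ft_force: [-2.3, 0.4, 9.2]
opening: 0.601
```

Floor contact shows as +9 N, with a light sideways touch. Release and lift.

Emit:
apply_moves:
  deltas:
    - {"tx": 0, "ty": 0, "tz": 0.0005, "wx": 0, "wy": 0, "wz": 0, "jaw": 0.1}
    - {"tx": 0, "ty": 0, "tz": 0.0005, "wx": 0, "wy": 0, "wz": 0, "jaw": 0.1}
    - {"tx": 0, "ty": 0, "tz": 0.0005, "wx": 0, "wy": 0, "wz": 0, "jaw": 0.1}
    - {"tx": 0, "ty": 0, "tz": 0.0005, "wx": 0, "wy": 0, "wz": 0, "jaw": 0.1}
    - {"tx": 0, "ty": 0, "tz": 0.02, "wx": 0, "wy": 0, "wz": 0, "jaw": 0.1}
    - {"tx": 0, "ty": 0, "tz": 0.06, "wx": 0, "wy": 0, "wz": 0, "jaw": 0.1}
    - {"tx": -0.04, "ty": -0.02, "tz": 0.12, "wx": 0, "wy": 0, "wz": 0, "jaw": 0.1}
    - {"tx": -0.08, "ty": -0.04, "tz": 0.18, "wx": 0, "wy": 0, "wz": 0, "jaw": 0.1}
    - {"tx": -0.1, "ty": -0.05, "tz": 0.22, "wx": 0, "wy": 0, "wz": 0, "jaw": 0.1}
    - {"tx": -0.1, "ty": -0.05, "tz": 0.22, "wx": 0, "wy": 0, "wz": 0, "jaw": 0.1}

```text
time: 12.68
eef_pos: [0.4238, 0.0888, 0.1991]
orientation: [-0.623, 3.074, -0.001]
ft_force: [0.9, 0.7, -0.6]
opening: 0.904
```

Run:
```python
from h import *
s=cap('scene','s8.png');d=cap('side','d8.png')
o=readout.observe();print(o['opening'],o['time'],o['eef_pos'],o['ft_force'])
a=np.radians(22.9);Rm=np.array([[np.cos(a),-np.sin(a)],[np.sin(a),np.cos(a)]])
for c in(s,d):
    X=cloud(c)
    m=(X[...,2]>.027)&(X[...,2]<.037)&(np.hypot(X[...,0]-.555,X[...,1]-.153)<.085)
    Q=X[m];l=(Q[:,:2]-[.5728,.160])@Rm
    # joint fit of 3 hexes
    def f(q):
        D=[]
        for j in range(3):
            dd=l-q[3*j:3*j+2];k=np.arange(6)*np.pi/3+np.pi/6+q[3*j+2]
            h=(dd@np.array([np.cos(k),np.sin(k)])).max(1)
            D.append(np.clip(h-.0275,0,None)+np.clip(.0165-np.hypot(*dd.T),0,None))
        return (np.minimum(np.min(D,0),.006)**2).sum()*1e6
    x0=np.array([0,.0278,0,0,-.0278,0,-.0476,0,0]);st=np.array([.003,.003,.1]*3)
    r=minimize(f,x0,method='Nelder-Mead',options=dict(maxiter=6000,maxfev=9000,initial_simplex=np.vstack([x0]+[x0+st*np.eye(9)[i] for i in range(9)]),xatol=1e-5,fatol=1e-4))
    q=r.x.reshape(3,3);print(f(x0),r.fun,q.round(4).tolist(),np.hypot(*(q[2,:2]-q[0,:2])),np.hypot(*(q[2,:2]-q[1,:2])))
    mm=m&False
    n=np.hypot(*(l-[-.0476,0]).T)<.03
    A=np.c_[l[n],np.ones(n.sum())];print('plane',np.linalg.lstsq(A,Q[n][:,2],rcond=None)[0].round(3), np.median(Q[n][:,2]))
b=[cv2.resize(s['frame'][190:280,290:440],(400,300)),cv2.resize(d['frame'][220:330,140:290],(400,300))]
cv2.imwrite('pics/m8.png',np.hstack(b)[:,:,::-1])
```

```text
0.8987385731799907 12.775 [0.42416999 0.08916133 0.19673185] [-0.61497821  0.00831407 -0.17536592]
28.739251790939388 9.531704535070036 [[0.0004, 0.0277, 0.0131], [0.0002, -0.0287, 0.0261], [-0.0481, -0.0007, 0.0261]] 0.056151645817857684 0.055749674836989074
plane [0.003 0.003 0.031] 0.030585470966786606
47.86469580688157 24.503897482720344 [[0.001, 0.0285, -0.0362], [0.0009, -0.0278, 0.0042], [-0.0472, 0.0002, -0.039]] 0.05590852040765937 0.055674392796447036
plane [ 0.008 -0.01   0.032] 0.03219800952579273
```

View pics/m8.png

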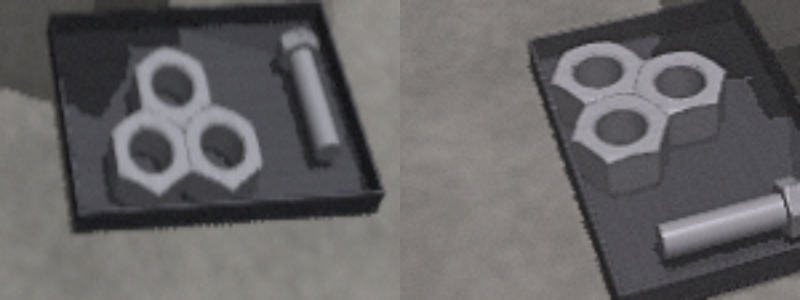

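Both views show the third nut flat in the notch. Its centre is about 56 mm from each of the pair, and neither of those has moved noticeably. Handing in.

```bash
python3 -c "
from rig import bot
print(bot.finish_job())"
```

```text
the job is handed in; nothing more can be done
None
```

The third nut lies flat in the notch between the two, flat faces close up against both. I let go and handed the job in at about 12.8 s.

**Last checks:** I fitted all three nuts in the scene and side views after letting go.

| Check | Result | Limit |
|---|---|---|
| Centre distance to each of the pair | 55.7–56.2 mm | 65 mm |
| Turn relative to the pair | about 2.5° at most | 11° |
| Tilt | under 1° | 7° |
| Movement of the pair | about 1 mm, within measuring error | 15 mm |

**What went wrong or disagreed:**
- **First grasp:** it closed on empty air above the nut. The real fingertips sit about 35 mm short of the reported TCP, so the jaws shut over it. Nothing moved; I measured the offset from the depth images and grasped again 33 mm lower.
- **First move call:** it was refused because my rows left out some keys.
- **Camera spread:** the side camera put the third nut's top about 1.6 mm higher than the scene camera did (32.2 against 30.6 mm), which is within the roughly 2 mm calibration error.

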